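# Charge the hand-pumped air tank

### The job

Charge the blue air tank: first push the yellow post of its vent lever round until the lever lies along the tank, fully against its stop, and only then press the black pump knob all the way down and let it spring back up, again and again, until the red indicator pin has popped fully out and its green foot shows. Only push with the fingers: lift nothing, do not touch the pin itself, leave the vent shut and the knob up, and leave everything standing around where it is.

Things in the scene. Friction and masses are not known exactly. Their poses are not given: they have to be found in the camera images.
- tank: blue lying air tank, 70 mm thick, 208 mm long, fixed to the table on dark feet. Origin: on the table under its middle; y runs along the tank, z up. On top, along y: brass pin turret (80 mm high) at y = -65 mm, pump knob at y = 0, vent valve at y = +70 mm. The tank's top is 80 mm, the fixed collar under the knob 91 mm above the table. A brass stub sticks out of the -y end
- knob_top (a point): centre of the top of the black round pump knob (46 mm in diameter, 15 mm thick, slightly domed); 132 mm above the table when up, and it moves straight down with the knob
- knob (a joint): travel of the pump knob in m: 0 = up, 0.025 = pressed right down on its stop. A spring pushes it up with 8 N at the top, 13 N at the bottom (plus damping, 50 N per m/s); released, it returns by itself within 0.5 s. Each stroke right down and fully back up raises the pin one step, on the way up; much shorter strokes may do nothing. Strokes beyond those needed do no harm
- pin (a joint): how far the indicator pin is out in m: starts between 0 and 0.014, stays where it is left, rises 0.008 a full stroke of the knob (the first stroke less, to the next step), and is fully out at about 0.0395 (above 0.037 counts). Three to five full strokes are needed
- pin_top (a point): centre of the top of the red indicator pin (10 mm in diameter) in the brass turret; 83 mm above the table at joint value 0, 123 mm when fully out. The lowest few mm of the pin are green and show only when it is fully out. Touching the pin is not allowed.
- vent (a joint): angle of the vent lever in rad about a vertical axis: 0 = open, lever across the tank, pointing to the tank's -x side (the robot's); grows clockwise seen from above to 1.57 = shut, on its stop, lever along the tank, pointing to the +y end, away from the knob. Starts between 0 and 0.35, stays where it is left; takes about 1.5 N sideways at the post. Shut counts above 1.40
- vent_post (a point): top of the yellow upright post (12 mm in diameter) at the end of the vent lever, 45 mm from the lever's pivot; its top is 121 mm above the table, its foot at 99 mm, the lever's flat bar beneath at 94 to 99 mm
- vent_pivot (a point): the pivot of the vent lever on the tank's top, 91 mm above the table; fixed to the tank at its y = +70 mm
- paint_pot1: bystander, loose: brown and white paint pot with flip cap, 61x50x55 mm, on the robot's side of the tank; origin under its middle
- paint_pot2: bystander, loose: paint pot with black cap, 61x50x55 mm; origin under its middle
- paint_pot3: bystander, loose: green and white paint pot with flip cap, 54x44x61 mm; origin under its middle
- mixing_cup: bystander, loose: clear mixing cup, 66 mm across and 75 mm high; origin under its middle
- sanding_block: bystander, loose: brown sanding block, 56x101x26 mm; origin under its middle

How it is judged:
On the way, in this order (a step that is already met when the one before it is completed fails the run):
1. the vent lever is swung shut against its stop (value of joint vent above 1.4 rad), for 0.2 s.
2. the indicator pin is pumped fully out (value of joint pin above 0.037 m), for 0.2 s.
At the end, for the whole second after the job is handed in: the pin is out by more than 37 mm, the vent lever is turned beyond 1.40 rad, the knob is up within 3 mm, and no bystander has moved more than 20 mm (value of joint pin above 0.037 m and value of joint vent above 1.4 rad and value of joint knob below 0.003 m and distance of each of paint_pot1, paint_pot2, paint_pot3, mixing_cup, sanding_block from where it was at the start of the episode below 0.02 m); the robot touches nothing.
It fails at once if the pin is raised (by more than 4 mm) while the vent is open (below 1.40 rad) (distance of pin_top from where it was at the start of the episode above 0.004 m and value of joint vent below 1.4 rad).
It fails at once if the indicator pin is touched by the robot (over 1 N) (contact force between any of the fingers, the arm and pin above 1 N).
It fails at once if a bystander is moved by more than 20 mm or lifted (distance of any of paint_pot1, paint_pot2, paint_pot3, mixing_cup, sanding_block from where it was at the start of the episode above 0.02 m).
It also fails if it takes over 59 s, if anything falls off the work surface, if the arm or the gripper's body presses on something with over 40 N, if the wrist force passes 120 N, or if a joint passes its speed limit or range.

### The arm

A 6-joint arm with a two-finger parallel gripper is mounted at the origin on a cart in front of the work surface, level with it; the furniture and walls round the work are solid. World frame = base frame: x ahead of the robot, y to its left, z up, the work surface at z = 0. Lengths are in m, angles in rad, forces in N, time in s.
With the tool pointing down it reaches from about 0.4 to 0.825 m from the base axis. Payload 7 kg.
Tool frame: the origin (TCP) lies at the very end of the fingers, on their centre line; the grasp point (between the pads) lies 19 mm behind it; z points along the fingers, x is the direction in which the jaws open and shut, and the axes are right-handed (so a half turn about z gives the same grasp; the last joint's range is limited). The gripper opens to 88 mm and grips with 3 to 60 N. Pads are 19 mm wide; open, the fingers measure 130 mm over their backs; the gripper's body (78 mm by 193 mm) begins 47 mm behind the grasp point.
Start: joints at [1.399, 0.359, 0.012, 0, -1.224, -0.288], TCP at [0.3, 0.605, 0.227] pointing down, gripper open.
Joint ranges: [-3.07, 3.07], [-1.43, 2.12], [-1.02, 1.25], [-3.03, 1.67], [-3.05, -0], [-3.03, 3.03]. Speed limits (rad/s): [2.39, 2.39, 3.01, 3.14, 3.14, 3.14].

### API

Orientations are given as [roll, pitch, yaw] about the fixed x, y, z axes, in that order (R = Rz(yaw) Ry(pitch) Rx(roll)).
In Python, from station import telemetry, grab_frame, arm, regions_of, pinpoint gives the robot as it stands. The module is installed in compiled form; this text tells all that it offers.
- The arm moves only by the shell command python3 -m inch 'ROWS' [FORCE]. ROWS is text: rows parted by semicolons, each of 7 numbers parted by spaces: the opening, from 0 (shut) to 1 (fully open), then the shift along the world's x, y, z in cm, then the turn, a rotation vector about the world's x, y, z in degrees. A call has 1 to 12 rows; each row is the pose to reach, as a shift and turn from the pose measured when the call began; what a row does not reach only later rows make up. A row lasts 1/8 s, in which the tool goes at most 62.5 mm and 10.7 degrees, less where a joint would pass 70% of its speed; a pose out of reach is approached as far as the arm can. A call with a gripper value outside its range is refused whole. The fingers move at their own pace and stop on an object; FORCE is the grip in N (left out, the last holds). Time passes only in rows, so rows that repeat a pose let the fingers close. It gives the time, the measured TCP pose, the force and the opening at its end, in the units of the state.
- telemetry.get_state(): the state, without advancing time (a new reading comes with each control period).
- grab_frame(name): name is "scene" or "top" or "wrist"; returns a dict with "pixels" (400x640x3 uint8, red, green, blue), "fx", "fy", "cx", "cy" (pixels), "dist_coeffs" ([k1, k2, p1, p2, k3] as OpenCV has them; the pictures are not rectified), "R" (3x3) and "t" (3): a world point X has camera coordinates R X + t. Camera axes: x right, y down, z forward; pixel columns grow to the right and rows downward; lengths in m; the calibration is good to about 2 mm. A picture is of the moment at which its call begins. There is no depth.
- arm.job_done(): hands the job in, once; it reports no verdict.
Trained networks look in the newest picture that a camera, given by its name, has taken for a name from the list of things; names that differ only in an ending like _2 or _b are one class to them, and where a whole thing is asked for, a point or a joint stands for the part that bears it (a point fixed in the world has none). Each returns a list of dicts, best first, with "p" (0 to 1); they miss things now and then, are a little off and sometimes report something else, mostly with a low value. They report only what shows in the picture. A call takes as long as a camera call.
- regions_of(camera, name): "pixels" (400x640 bool, what is visible of it) and "bbox" ([left, top, right, bottom] in pixels, round what is visible of it).
- pinpoint(camera, name): "location" ([column, row] in pixels: a listed point, or the origin of a listed thing).
The state is a dict: "t": time; "q": joint angles; "qd": joint speeds; "joint_efforts": joint torques, N m; "eef_pos": TCP position; "ee_rot": TCP orientation; "force": force on the tool from outside, world axes, zero at the start; "moment": the same for the moment, N m; "width": finger opening in m.
Only numpy, scipy, OpenCV 4.12 (cv2) and the standard library are available. Lean on these libraries where they do the work, as an engineer would, in place of code of your own. Each camera call takes 0.05 s, during which the arm holds its last target. There are 200 camera calls.

## Working session

There is one attempt and no reset: what is moved stays moved. The work goes in short steps, Python scripts to look and compute and a shell command to move; the robot and the scene stay as the last step left them, time stands still between calls to the robot, and variables do not carry over. Pictures are saved under pics/ and viewed, about 8 in all and at most 12, crops included, and the job is handed in when it is done.

```bash
mkdir -p pics; cat > h.py <<'E'
import numpy as np,cv2
from station import telemetry,grab_frame,arm,regions_of,pinpoint
def ray(f,px):
    K=np.array([[f["fx"],0,f["cx"]],[0,f["fy"],f["cy"]],[0,0,1]])
    u=cv2.undistortPoints(np.array([[px]],float),K,np.array(f["dist_coeffs"],float))[0,0]
    R=np.array(f["R"]);t=np.array(f["t"])
    return -R.T@t, R.T@np.array([u[0],u[1],1])
def atz(f,px,z):
    c,d=ray(f,px); return c+d*(z-c[2])/d[2]
def tri(rs):
    A=0;b=0
    for c,d in rs:
        d=d/np.linalg.norm(d);P=np.eye(3)-np.outer(d,d);A=A+P;b=b+P@c
    return np.linalg.solve(A,b)
def save(f,n,crop=None):
    im=f["pixels"][...,::-1]
    if crop: 
        l,t,r,b=crop; im=im[t:b,l:r]; s=min(800/(r-l),600/(b-t)); im=cv2.resize(im,None,fx=s,fy=s)
    cv2.imwrite("pics/"+n,im)
E
python3 - <<'E'
from h import *
np.set_printoptions(precision=4,suppress=True)
F={c:grab_frame(c) for c in("scene","top")}
for c in F: save(F[c],c+"0.png")
Z=dict(knob_top=.132,pin_top=.09,vent_post=.121,vent_pivot=.091,tank=0,paint_pot1=0,paint_pot2=0,paint_pot3=0,mixing_cup=0,sanding_block=0)
for n,z in Z.items():
    rs=[]
    for c in F:
        r=pinpoint(c,n)
        if r: rs.append(ray(F[c],r[0]["location"])); print(n,c,np.round(r[0]["location"]),round(r[0]["p"],2),atz(F[c],r[0]["location"],z), len(r))
    if len(rs)==2: print("   tri",tri(rs))
s=telemetry.get_state();print(s)
E
```

```text
knob_top scene [303. 201.] 0.59 [ 0.541  -0.0104  0.132 ] 1
knob_top top [323. 210.] 0.68 [ 0.5447 -0.0208  0.132 ] 1
   tri [ 0.5411 -0.0192  0.1409]
pin_top scene [298. 196.] 0.42 [0.5527 0.0492 0.09  ] 1
vent_post scene [359. 308.] 0.57 [ 0.5197 -0.3647  0.121 ] 3
vent_post top [322. 212.] 0.71 [ 0.5404 -0.0167  0.121 ] 2
   tri [ 0.6274 -0.085  -0.4122]
vent_pivot scene [298. 193.] 0.77 [0.5568 0.0601 0.091 ] 1
vent_pivot top [297. 206.] 0.72 [0.5571 0.0512 0.091 ] 1
   tri [0.5551 0.0516 0.0998]
tank scene [305. 232.] 0.87 [ 0.5423 -0.0195  0.    ] 1
tank top [320. 210.] 0.83 [ 0.5471 -0.0173  0.    ] 1
   tri [ 0.5456 -0.0167 -0.0047]
paint_pot1 scene [273. 249.] 0.93 [ 0.4296 -0.0357  0.    ] 3
paint_pot1 top [329. 250.] 0.66 [ 0.4295 -0.0439  0.    ] 4
   tri [ 0.4289 -0.0429  0.0093]
paint_pot2 scene [273. 249.] 0.93 [ 0.4296 -0.0357  0.    ] 3
paint_pot2 top [329. 250.] 0.66 [ 0.4295 -0.0439  0.    ] 4
   tri [ 0.4289 -0.0429  0.0093]
paint_pot3 scene [273. 249.] 0.93 [ 0.4296 -0.0357  0.    ] 3
paint_pot3 top [329. 250.] 0.66 [ 0.4295 -0.0439  0.    ] 4
   tri [ 0.4289 -0.0429  0.0093]
mixing_cup scene [420. 288.] 0.91 [ 0.7392 -0.3355  0.    ] 1
mixing_cup top [299. 207.] 0.67 [0.5556 0.0486 0.    ] 2
   tri [ 0.6886 -0.1117 -0.1473]
sanding_block scene [286. 154.] 0.85 [0.6355 0.3407 0.    ] 1
sanding_block top [201. 176.] 0.66 [0.6449 0.3457 0.    ] 1
   tri [ 0.6426  0.3493 -0.0089]
{'t': 1.1, 'q': array([ 1.3991,  0.3586,  0.0119,  0.    , -1.2241, -0.2881]), 'qd': array([-0.0015, -0.    ,  0.0003,  0.0001, -0.0009, -0.0003]), 'joint_efforts': array([  0.0003, -58.2403,  29.3298,   7.0024,   0.0124,  -0.    ]), 'eef_pos': array([0.2996, 0.6049, 0.2266]), 'ee_rot': array([ 3.1416,  0.0001, -2.0306]), 'force': array([0.3802, 0.8894, 0.4287]), 'moment': array([-0.042 ,  0.0029, -0.0213]), 'width': 0.08751717034107544}
```

View crops.

```bash
python3 -c "
import cv2,numpy as np
a=cv2.imread('pics/scene0.png')[120:320,220:460];b=cv2.imread('pics/top0.png')[150:290,240:420]
a=cv2.resize(a,(480,400),interpolation=2);b=cv2.resize(b,(771,600),interpolation=2)
cv2.imwrite('pics/c1.png',a);cv2.imwrite('pics/c2.png',b)"
```

```text
(no output)
```

View pics/scene0.png

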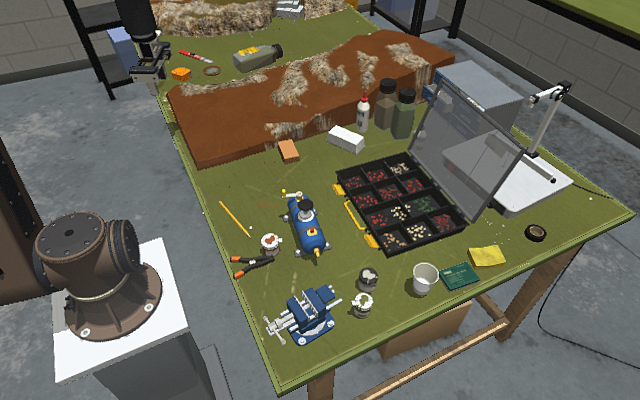

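View pics/c2.png

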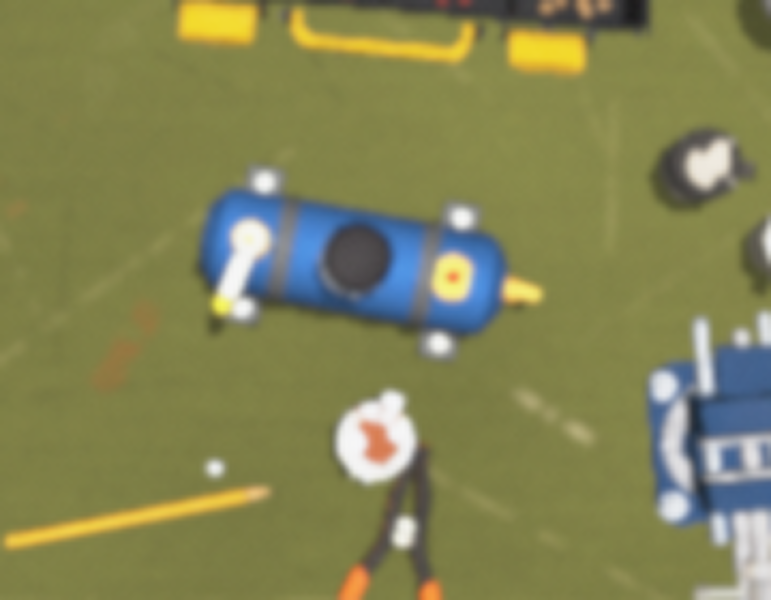

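```bash
python3 - <<'E'
from h import *
np.set_printoptions(precision=4,suppress=True)
f=grab_frame("top")
P={n:atz(f,p,z) for n,p,z in(("pivot",(298.4,205.6),.1),("post",(291.8,221.0),.121),("knob",(323.4,210.2),.132),("pin",(345.8,214.7),.085))}
print(P)
d=P["pivot"]-P["pin"];print(np.linalg.norm(d[:2]),np.degrees(np.arctan2(d[1],d[0]))-90)
l=P["post"]-P["pivot"];print(np.linalg.norm(l[:2]),np.degrees(np.arctan2(l[1],l[0])))
E
```

```text
{'pivot': array([0.5569, 0.0471, 0.1   ]), 'post': array([0.514 , 0.0636, 0.121 ]), 'knob': array([ 0.5445, -0.0211,  0.132 ]), 'pin': array([ 0.5343, -0.086 ,  0.085 ])}
0.13502180520623788 -9.635759249043062
0.04592784228439171 158.93481377208408
```

```bash
python3 -m inch '0 1.6 -4.7 0 0 0 -10.3; 0 3.2 -9.4 0 0 0 -20.6; 0 4.8 -14.1 0 0 0 -30.9; 0 6.4 -18.8 0 0 0 -41.2; 0 8 -23.5 0 0 0 -51.5; 0 9.6 -28.2 0 0 0 -61.8; 0 11.2 -32.9 0 0 0 -72.1; 0 12.8 -37.6 0 0 0 -82.4; 0 14.4 -42.3 0 0 0 -92.7; 0 16 -47 0 0 0 -103; 0 17.5 -51.5 0 0 0 -113.3; 0 18.7 -55.7 0 0 0 -123.6' 10; python3 -m inch '0 0 0 0 0 0 0; 0 0 0 0 0 0 0'
```

```text
t: 2.65
eef_pos: [0.4869, 0.0463, 0.2269]
ee_rot: [3.141, 0.0, 2.089]
force: [0.1, 0.9, -0.3]
width: 0.0005
t: 2.9
eef_pos: [0.4869, 0.0462, 0.227]
ee_rot: [3.14, 0.0, 2.09]
force: [-0.3, 0.1, 0.0]
width: 0.0001
```

```bash
python3 - <<'E'
from h import *
np.set_printoptions(precision=4,suppress=True)
f=grab_frame("wrist");save(f,"w1.png")
for n,z in(("knob_top",.132),("vent_post",.121),("vent_pivot",.1),("pin_top",.088)):
    for r in pinpoint("wrist",n)[:2]: print(n,np.round(r["location"]),round(r["p"],2),atz(f,r["location"],z))
E
```

```text
knob_top [255. 183.] 0.29 [ 0.4995 -0.009   0.132 ]
vent_post [322. 231.] 0.56 [0.513  0.0627 0.121 ]
vent_pivot [291. 248.] 0.9 [0.5526 0.0494 0.1   ]
pin_top [176. 166.] 0.52 [ 0.536  -0.0858  0.088 ]
```

View pics/w1.png

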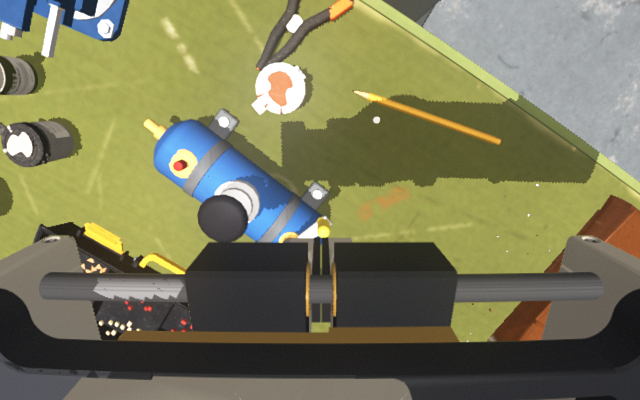

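```bash
python3 -m inch '0 0 0.1 -4 0 0 0; 0 0 0.2 -8 0 0 0; 0 0 0.2 -11 0 0 0; 0 0 0.2 -11.8 0 0 0; 0 0 0.2 -11.8 0 0 0' && python3 -m inch '0 0.8 0.4 0 0 0 0; 0 1.5 0.8 0 0 0 0; 0 1.9 1.5 0 0 0 0; 0 2.3 2.1 0 0 0 0; 0 2.8 2.6 0 0 0 0; 0 3.4 3.0 0 0 0 0'
```

```text
t: 3.78
eef_pos: [0.487, 0.0495, 0.1093]
ee_rot: [3.141, 0.0, 2.092]
force: [-0.4, 0.2, 0.1]
width: 0.0007
t: 4.53
eef_pos: [0.5215, 0.0799, 0.1093]
ee_rot: [3.141, 0.0, 2.093]
force: [-2.5, 0.8, 0.6]
width: 0.0002
```

Contact is as expected (about 2.5 N). Continue the arc to the stop.

```bash
python3 -m inch '0 0.7 0.3 0 0 0 0; 0 1.4 0.4 0 0 0 0; 0 2.1 0.45 0 0 0 0; 0 2.8 0.4 0 0 0 0; 0 3.2 0.4 0 0 0 0; 0 3.4 0.4 0 0 0 0'
```

```text
t: 5.28
eef_pos: [0.5523, 0.0833, 0.1085]
ee_rot: [-3.136, -0.002, 2.091]
force: [-18.2, 5.5, 9.8]
width: 0.0006
```

```bash
python3 -m inch '0 -1 0 0 0 0 0; 0 -2 0 0 0 0 0; 0 -2 0 4 0 0 0; 0 -2 0 9 0 0 0; 0 -6 -1 12 0 0 0; 0 -10 -2 12 0 0 0; 0 -10 -2 12 0 0 0'; python3 - <<'E'
from h import *
np.set_printoptions(precision=4,suppress=True)
f=grab_frame("wrist");save(f,"w2.png")
g=grab_frame("top");save(g,"t2.png",(240,150,420,285))
for c,F in(("wrist",f),("top",g)):
  for n,z in(("knob_top",.132),("vent_post",.121),("vent_pivot",.1),("pin_top",.088)):
    for r in pinpoint(c,n)[:1]: print(c,n,np.round(r["location"]),round(r["p"],2),atz(F,r["location"],z))
E
```

```text
t: 6.15
eef_pos: [0.4505, 0.0626, 0.2297]
ee_rot: [-3.14, -0.002, 2.092]
force: [0.2, 1.1, -0.1]
width: 0.0001
wrist knob_top [188. 248.] 0.96 [ 0.5477 -0.0189  0.132 ]
wrist pin_top [149. 189.] 0.62 [ 0.5364 -0.0854  0.088 ]
top knob_top [325. 213.] 0.49 [ 0.5378 -0.0263  0.132 ]
top vent_post [280. 198.] 0.49 [0.5758 0.0961 0.121 ]
top vent_pivot [296. 206.] 0.69 [0.5562 0.054  0.1   ]
```

View pics/w2.png

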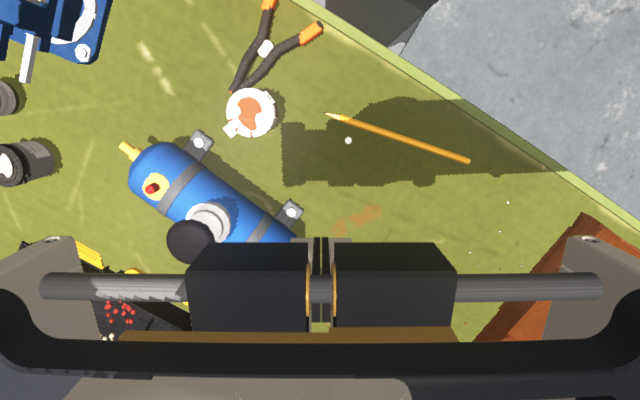

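View pics/t2.png

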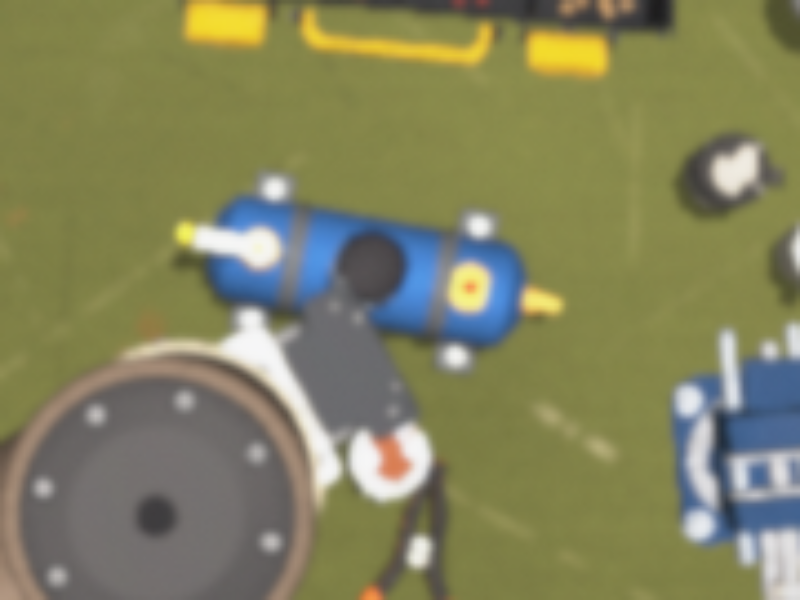

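```bash
python3 -m inch '0 3 -3 0 0 0 0; 0 6 -6 0 0 0 0; 0 9.4 -8.3 0 0 0 0; 0 9.4 -8.3 -4 0 0 0; 0 9.4 -8.3 -7.5 0 0 0; 0 9.4 -8.3 -8.8 0 0 0; 0 9.4 -8.3 -8.8 0 0 0' && python3 -m inch '0 0 0 -1.5 0 0 0; 0 0 0 -3 0 0 0; 0 0 0 -3.7 0 0 0; 0 0 0 -3.8 0 0 0'
```

```text
t: 7.52
eef_pos: [0.5465, -0.0198, 0.1397]
ee_rot: [-3.134, -0.002, 2.092]
force: [-0.2, -0.7, 1.6]
width: 0.0004
t: 8.02
eef_pos: [0.549, -0.0193, 0.1065]
ee_rot: [-3.139, 0.001, 2.094]
force: [-9.7, 2.1, 34.8]
width: 0.0006
```

```bash
python3 -m inch '0 -0.2 0 1.5 0 0 0; 0 -0.4 -0.1 3.3 0 0 0; 0 -0.4 -0.1 3.3 0 0 0; 0 -0.4 -0.1 3.3 0 0 0; 0 -0.4 -0.1 3.3 0 0 0; 0 -0.4 -0.1 3.3 0 0 0' && python3 -m inch '0 0 0 -1.5 0 0 0; 0 0 0 -3 0 0 0; 0 0 0 -3.6 0 0 0; 0 0 0 -3.6 0 0 0; 0 0 0 -1.8 0 0 0; 0 0 0 0 0 0 0; 0 0 0 0 0 0 0; 0 0 0 0 0 0 0; 0 0 0 0 0 0 0'; python3 - <<'E'
from h import *
f=grab_frame("scene");save(f,"s3.png",(265,165,355,265))
E
```

```text
t: 8.78
eef_pos: [0.5448, -0.0204, 0.1388]
ee_rot: [-3.138, 0.001, 2.094]
force: [0.2, 0.0, 0.7]
width: 0.0005
t: 9.9
eef_pos: [0.5442, -0.0205, 0.1377]
ee_rot: [-3.136, 0.0, 2.094]
force: [-0.0, -0.3, 1.0]
width: 0.0005
```

View pics/s3.png

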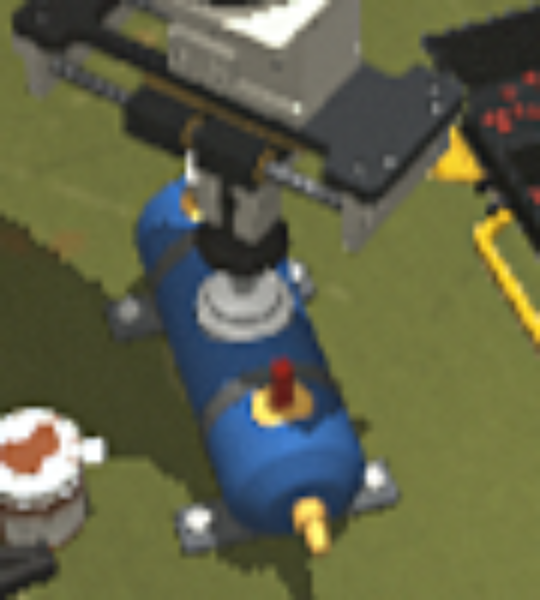

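```bash
for i in 1; do :; done
python3 -m inch '0 0 0 -1.5 0 0 0; 0 0 0 -3 0 0 0; 0 0 0 -3.5 0 0 0; 0 0 0 -3.5 0 0 0; 0 0 0 -1.8 0 0 0; 0 0 0 0.1 0 0 0; 0 0 0 0.1 0 0 0; 0 0 0 0.1 0 0 0; 0 0 0 0.1 0 0 0; 0 0 0 0.1 0 0 0' && python3 -m inch '0 0 0 -1.5 0 0 0; 0 0 0 -3 0 0 0; 0 0 0 -3.5 0 0 0; 0 0 0 -3.5 0 0 0; 0 0 0 -1.8 0 0 0; 0 0 0 0.1 0 0 0; 0 0 0 0.1 0 0 0; 0 0 0 0.1 0 0 0; 0 0 0 0.1 0 0 0; 0 0 0 0.1 0 0 0' && python3 -m inch '0 0 0 -1.5 0 0 0; 0 0 0 -3 0 0 0; 0 0 0 -3.5 0 0 0; 0 0 0 -3.6 0 0 0; 0 0 0 -3.6 0 0 0' && python3 -m inch '0 0 0 1.5 0 0 0; 0 -0.2 0 3.2 0 0 0; 0 -0.3 0 3.3 0 0 0; 0 -0.3 0 3.3 0 0 0; 0 -0.3 0 3.3 0 0 0; 0 -0.3 0 3.3 0 0 0'; python3 - <<'E'
from h import *
f=grab_frame("scene");save(f,"s4.png",(265,165,355,265))
E
```

```text
t: 11.2
eef_pos: [0.544, -0.0206, 0.1382]
ee_rot: [-3.135, 0.0, 2.094]
force: [0.1, -0.8, -0.1]
width: 0.0004
t: 12.45
eef_pos: [0.5437, -0.0207, 0.1384]
ee_rot: [-3.134, -0.0, 2.094]
force: [-0.6, 0.5, -0.1]
width: 0.0005
t: 13.08
eef_pos: [0.5453, -0.0206, 0.1064]
ee_rot: [-3.138, 0.002, 2.096]
force: [-11.1, 3.7, 38.5]
width: 0.0008
t: 13.82
eef_pos: [0.5421, -0.0206, 0.1387]
ee_rot: [-3.137, 0.002, 2.096]
force: [0.8, 0.7, 0.1]
width: 0.0005
```

View pics/s4.png

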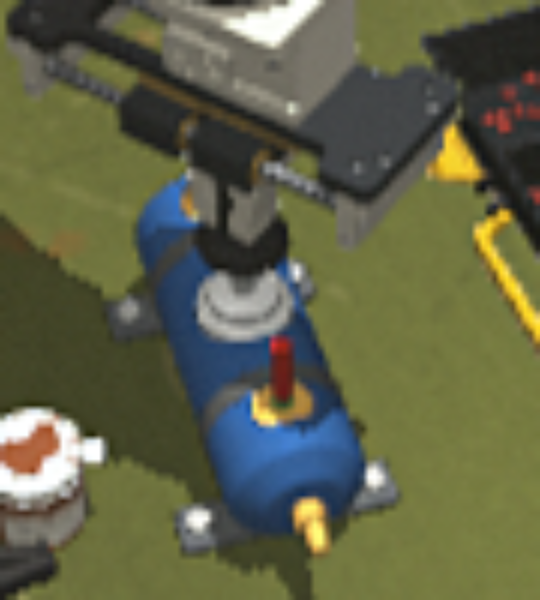

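The pin is tall and its green foot shows at about (282,402) in the crop. Extra strokes do no harm, so I'll do one more to be sure, then retreat and check.

```bash
python3 -m inch '0 0.1 0 -1.5 0 0 0; 0 0.1 0 -3 0 0 0; 0 0.1 0 -3.6 0 0 0; 0 0.1 0 -3.6 0 0 0; 0 0.1 0 -1.8 0 0 0; 0 0.1 0 0.1 0 0 0; 0 0.1 0 0.1 0 0 0; 0 0.1 0 0.1 0 0 0; 0 0.1 0 0.1 0 0 0; 0 0.1 0 0.1 0 0 0' && python3 -m inch '0 0 0 4 0 0 0; 0 0 0 8 0 0 0; 0 -4 2 11 0 0 0; 0 -8 6 12 0 0 0; 0 -10 11 12 0 0 0; 0 -12 16 12 0 0 0; 0 -12 21 12 0 0 0; 0 -12 21 12 0 0 0'; python3 - <<'E'
from h import *
np.set_printoptions(precision=4,suppress=True)
f=grab_frame("scene");g=grab_frame("top")
for n,z in(("pin_top",.1225),("knob_top",.132),("vent_post",.121),("paint_pot1",0)):
  for c,F in(("scene",f),("top",g)):
    for r in pinpoint(c,n)[:1]: print(c,n,np.round(r["location"],1),round(r["p"],2),atz(F,r["location"],z))
a=cv2.resize(f["pixels"][165:265,265:355,::-1],(450,500));b=cv2.resize(g["pixels"][170:270,270:340,::-1],(350,500))
cv2.imwrite("pics/e.png",np.hstack([a,b]))
E
```

```text
t: 15.12
eef_pos: [0.5429, -0.0207, 0.1391]
ee_rot: [-3.136, 0.002, 2.096]
force: [0.0, 0.5, -0.7]
width: 0.0004
t: 16.12
eef_pos: [0.4226, 0.192, 0.2588]
ee_rot: [-3.136, 0.002, 2.099]
force: [-0.2, 0.0, 0.2]
width: 0.0005
scene pin_top [311.9 223.3] 0.44 [ 0.5315 -0.0903  0.1225]
scene knob_top [305.5 201.6] 0.74 [ 0.5467 -0.0176  0.132 ]
top knob_top [324.4 210.6] 0.56 [ 0.5434 -0.0238  0.132 ]
scene vent_post [293.1 176. ] 0.63 [0.5625 0.1048 0.121 ]
top vent_post [281.6 199.1] 0.42 [0.5729 0.0925 0.121 ]
scene paint_pot1 [359.1 309. ] 0.71 [ 0.5587 -0.315   0.    ]
top paint_pot1 [420.7 204.9] 0.79 [ 0.5694 -0.3234  0.    ]
```

View pics/e.png

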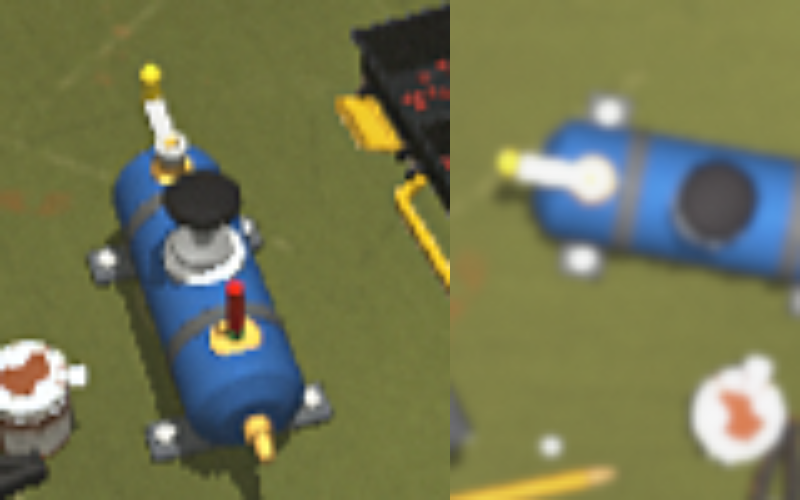

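The lever lies along the tank, the knob is up, the pin is out with its green foot showing, and the pot is in place. The pin top lands on the turret's axis within 4 mm if I assume it is 122.5 mm high.

```bash
python3 -c "
from station import arm;print(arm.job_done())"
```

```text
the job is handed in; nothing more can be done
None
```

I shut the vent and pumped the indicator pin fully out, then handed the job in at about 16 s on the robot's clock; no verdict was reported.

- **Vent:** With the fingers closed, I pushed the yellow post round until it met the stop, at about 18 N. The top view then showed the lever along the tank.
- **Pumping:** I made six strokes on the knob, the last one only to be sure. The two whose bottom I measured reached the stop, at a finger height of 106.5 mm and 35–38 N. The other four were commanded to the same depth.
- **Final pictures:** They show the lever along the tank, the knob up and the pin out with its green foot visible. The arm was clear of everything.
- **Bystanders:** Paint pot 1 looks unmoved by eye. I did not measure the others again, but the arm never came near them.

**Checks that failed or disagreed:**
- The network's early vent post positions were wrong, and one early pin reading was off. I used positions read from the picture instead, and the wrist camera later agreed with them.
- The final paint pot 1 query returned a different pot.
- The final pin top came from one view only. It fits the turret axis within about 4 mm at full height, so the green foot is the stronger evidence.

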